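# Check the air in the glaze sprayer's tank

### The job

Check the air in the glaze sprayer's green tank: lift the stick gauge out of its wooden holder, push it straight down over the brass valve stem until its sprung black chuck is pushed in about half way, and hold it there for a second so that the pressure pushes the rod out. Press firmly but never ram it down hard, then stand the gauge back upright in its holder with the rod still out, so that I can read it. Leave the other things on the bench where they are.

Things in the scene. Friction and masses are not known exactly. Their poses are not given: they have to be found in the camera images.
- gauge: Stick pressure gauge, loose, about 170 g, standing upright in the holder. Origin: centre of the chuck's lip when the chuck is out, its lowest point; z up along the gauge. From the lip up: black round chuck 28 mm across, 0 to 34 mm; steel neck to 46; aluminium barrel 22 mm across to 86; blue square grip to 122; cap to 125; red rod knob 8 mm across to 129 when the rod is in.
- gauge_grip (a point): Middle of the gauge's blue square grip, 104 mm above its lip: 24 x 24 mm, 36 mm high, flat sides facing the gauge's x and y axes.
- gauge_mouth (a point): Centre of the chuck's lip (moves with the chuck). The mouth is a round hole 16 mm across and 24 mm deep, opening down, with a flat seal at its end that comes down on the valve stem's mouth; the gauge slips over the stem with about 1.5 mm to spare all round.
- chuck (a joint): How far the chuck is pushed up into the gauge (m): 0 free, 0.008 at its stop. Spring: it starts to move at about 4 N and takes 1.5 N more per mm (10 N half way, 16 N at the stop; beyond that it is rigid); while pressing down on the stem the rod's drag adds about 2 N. It springs back when released.
- rod (a joint): How far the rod is out of the gauge (m), 0 at the start. The rod is dragged by friction (about 2 N), and stays where it has been pushed, also after the gauge is taken off. With the chuck seated and pressed it comes out 6 to 14 mm, by the hidden pressure of the tank.
- tank: Green air tank, a cylinder 100 mm across and 170 mm long lying along its x axis on rubber feet, top 112 mm above the bench, fixed to the bench. Origin: on the bench under its middle, right under the valve.
- valve (a point): Centre of the upper face of the brass boss on top of the tank (boss 32 mm across, face 122 mm above the bench). A rigid brass valve stem, 13 mm across, tapered to 10.4 mm in its top 3 mm, rises upright from this point. How far it rises is not measured: from 28 to 50 mm, different each time.
- holder: Wooden gauge holder fixed to the bench: base board 100 x 70 x 8 mm with an upright round cup 49 mm across outside, 35 mm bore, rim 36 mm above the bench. Origin: centre of its underside; z up.
- holder_floor (a point): Centre of the cup's inner floor, 8 mm above the bench; the gauge's lip stands on it, 28 mm deep in the cup.
- jar: Bystander: jar of green glaze, 68 mm across, 115 mm high. Origin: centre of its underside.
- jar_lid: Bystander: black lid, 70 mm across, 12 mm high, lying flat. Origin: centre of its underside.
- palette: Bystander: white round palette, 120 mm across, 8 mm high. Origin: centre of its underside.
- water: Bystander: water bottle with a lime cap, 72 mm across, 200 mm high. Origin: centre of its underside.
- bowl: Bystander: white bowl upside down, 100 mm across, 36 mm high. Origin: centre of its underside.
- brush: Bystander: brush with a blue handle, lying. Origin: under its middle.
Not all that is in view belongs to the job. What is meant by the gauge is not orange, and is the larger of those in its own colour.

How it is judged (in metres and radians):
On the way:
1. the gauge is pressed upright over the valve stem, its chuck pushed in at least 2.5 mm and its rod out at least 5 mm, kept so for half a second (value of joint chuck above 0.0025 m and value of joint rod above 0.005 m and horizontal distance between gauge and valve below 0.005 m and angle between gauge's own z axis and vertical below 0.12 rad and contact force between gauge and tank above 4 N), for 0.5 s.
At the end, for the whole second after the job is handed in: The gauge stands upright (within 0.1 rad) and at rest on the floor of its holder's cup (lip within 6 mm of its centre and 3 mm of its floor), the chuck sprung back out and the rod still out by at least 4.5 mm (horizontal distance between gauge and holder_floor below 0.006 m and z of gauge in the frame of holder_floor below 0.003 m and angle between gauge's own z axis and vertical below 0.1 rad and linear speed of gauge below 0.02 m/s and value of joint rod above 0.0045 m and value of joint chuck below 0.0015 m); the robot touches nothing.
It fails at once if the gauge is rammed onto the tank or its valve (more than 25 N) (contact force between gauge and tank above 25 N).
It fails at once if the gauge is rammed into its holder (more than 40 N) (contact force between gauge and holder above 40 N).
It fails at once if a bystander is moved more than 30 mm (distance of any of jar, jar_lid, palette, water, bowl, brush from where it was at the start of the episode above 0.03 m).
It also fails if it takes over 54 s, if anything falls off the work surface, if the arm or the gripper's body presses on something with over 40 N, if the wrist force passes 120 N, or if a joint passes its speed limit or range.

### The arm

A 7-joint arm with a two-finger parallel gripper is mounted at the origin on the work surface. World frame = base frame: x ahead of the robot, y to its left, z up, the work surface at z = 0. Lengths are in mm, angles in rad, forces in N, time in s.
With the tool pointing down it reaches from about 350 to 900 mm from the base axis. Payload 7.2 kg.
Tool frame: the origin (TCP) lies between the finger pads; the fingertips stand 14 mm ahead of it and the grasp point (between the pads) lies 5 mm behind it (env.tip_reach is the distance from the TCP to the fingertips, in mm); z points along the fingers, y is the line along which they close (so a half turn about z gives the same grasp; the last joint's range is limited). The gripper opens to 85 mm and grips with 20 to 120 N. Pads are 22 mm wide; open, the fingers measure 114 mm over their backs; the gripper's body (76 mm by 85 mm) begins 54 mm behind the grasp point. The pads swing forward as they close: fully open they stand 13 mm farther back than shut.
Start: joints at [-1.208, 0.411, -0.013, 1.596, 0.006, 1.134, -0.082], TCP at [261.008, 567.894, 245.297] pointing down, gripper open.
Joint ranges: [-2.95, 2.95], [-0.29, 1.99], [-1.47, 1.44], [0.14, 2.54], [-1.03, 4.17], [0.13, 1.85], [-2.86, 2.86]. Speed limits (rad/s): [2.39, 2.39, 3.01, 3.01, 3.14, 3.14, 3.14].

### API

Orientations are given as a unit quaternion [w, x, y, z].
In Python, from cell import env gives the robot as it stands.
- The arm moves only by the tool step_arm, never from a script. Its argument "targets" is a list of rows, each a list of 7 numbers: the closure in counts, from 0 (fully open) to 255 (shut), then the shift along the tool's x, y, z in mm, then the turn, a rotation vector about the tool's x, y, z in rad. In form: [[hand, tx, ty, tz, rx, ry, rz], ...]. A call has 1 to 20 rows; each row is the pose to reach, as a shift and turn from the pose commanded when the call began, along the tool's axes at that moment; what a row does not reach only later rows make up. A row lasts 1/8 s, in which the tool goes at most 62.5 mm and 10.7 degrees, less where a joint would pass 70% of its speed; a pose out of reach is approached as far as the arm can. A call with a gripper value outside its range is refused whole. The fingers move at their own pace and stop on an object; the grip force is fixed at half the most. Time passes only in rows, so rows that repeat a pose let the fingers close. It gives the time, the measured TCP pose, the force, the opening and the grip force at its end, in the units of the state.
- env.state(): the state, without advancing time (a new reading comes with each control period).
- env.get_image(name): name is "side" or "top" or "wrist"; returns a dict with "img" (384x512x3 uint8, red, green, blue), "range_z" (384x512 float32, mm along the optical axis (not along the pixel's ray), 0 where there is no reading), "vfov" (degrees; the focal length in pixels is half the picture's height over the tangent of half this angle, whatever the lens; pixels are square), "cx", "cy" (the principal point, pixels), "k1" (the pictures are not rectified: a ray, as slopes to the right and down, at radius r is drawn at 1 + k1 r^2 times it, then the intrinsics apply), "R" (3x3) and "t" (3): a world point X has camera coordinates R X + t; the wrist camera has in their place "tool_from_camera" (4x4, takes a point from camera to tool coordinates, whose origin is the TCP and whose axes are the flange's). Camera axes: x right, y down, z forward; pixel columns grow to the right and rows downward; lengths in mm; the calibration is good to about 2 mm. A picture is of the moment at which its call begins: read the wrist's pose just before it.
- env.job_done(): hands the job in; it is judged then, once.
The state is a dict: "clock": time; "joint_pos": joint angles; "dq": joint speeds; "effort": joint torques, N m; "tcp_pos": TCP position; "tcp_rot": TCP orientation; "force": force on the tool from outside, world axes, zero at the start; "torque": the same for the moment, N m; "gripper_width": finger opening in mm; "finger_force": force on a finger pad.
Only numpy, scipy, OpenCV 4.12 (cv2) and the standard library are available. Lean on these libraries where they do the work, as an engineer would, in place of code of your own. Each camera call takes 0.05 s, during which the arm holds its last target. There are 200 camera calls.

## Working session

There is one attempt and no reset: what is moved stays moved. The work goes in short steps, Python scripts to look and compute and a tool call to move; the robot and the scene stay as the last step left them, time stands still between calls to the robot, and variables do not carry over. Pictures are saved under pics/ and viewed, at most 10 in all, crops included, and the job is handed in when it is done.

Besides the shell and the picture viewer there is one more tool, called after "Call:" as a command line: name --pt "numbers of a row" for each row, then --argument value for the rest. step_arm: Moves the arm, as the interface text tells. Its arguments: {"type":"object","properties":{"targets":{"type":"array","items":{"type":"array","items":{"type":"number"}}}},"required":["targets"]}

```bash
mkdir -p pics; ls
cat > h.py <<'E'
import numpy as np, cv2
from cell import env
from scipy.spatial.transform import Rotation as Ro
def pts(im):
    """world (or camera, for wrist -> world by state) xyz per pixel"""
    h,w=im["range_z"].shape; f=h/2/np.tan(np.radians(im["vfov"])/2)
    K=np.array([[f,0,im["cx"]],[0,f,im["cy"]],[0,0,1]])
    u,v=np.meshgrid(np.arange(w),np.arange(h))
    p=cv2.undistortPoints(np.stack([u,v],-1).reshape(-1,1,2).astype(float),K,np.array([im["k1"],0,0,0,0.])).reshape(h,w,2)
    z=im["range_z"].astype(float)
    P=np.dstack([p[...,0]*z,p[...,1]*z,z])
    D=np.dstack([p,np.ones((h,w))])
    if "R" in im:
        R,t=np.array(im["R"]),np.array(im["t"]); c=-R.T@t
        return (P-t)@R, c, D@R
    T=np.array(im["tool_from_camera"]); q=im["q"]; A=Ro.from_quat([q[1],q[2],q[3],q[0]]).as_matrix()
    M=A@T[:3,:3]; c=A@T[:3,3]+im["p"]
    return P@M.T+c, c, D@M.T
def get(n):
    s=env.state(); im=env.get_image(n)
    im["p"],im["q"]=np.array(s["tcp_pos"]),s["tcp_rot"]
    return im
def save(im,n): cv2.imwrite(n,im["img"][...,::-1])
E
python3 - <<'E'
from h import *
s=env.state(); print(s)
a=get("side");b=get("top")
for n,i in(("side",a),("top",b)):
    print(n,i["vfov"],i["cx"],i["cy"],i["k1"],pts(i)[1].round(),np.array(i["R"]).round(2).tolist())
    save(i,f"pics/{n}1.png")
E
```

```text
pics
{'clock': 0.0, 'joint_pos': array([-1.20823052,  0.41192093, -0.01271815,  1.59707152,  0.00558668,
        1.13430516, -0.08219348]), 'dq': array([ 7.33098442e-04, -3.09878966e-05, -9.89635704e-04,  8.63507380e-04,
        1.03816735e-03, -1.58405911e-03,  8.24973291e-04]), 'effort': array([-9.30137394e-04, -6.00624061e+01,  6.82287924e-01, -2.99418086e+01,
        1.39058699e-02,  1.08445832e-02,  2.02688409e-05]), 'tcp_pos': array([260.8048906 , 567.44363992, 244.42867268]), 'tcp_rot': array([-1.27139552e-04,  2.13706148e-01,  9.76897633e-01, -8.25031313e-04]), 'force': array([-1.12075841, -0.02059511, -0.16349928]), 'torque': array([-0.04168869,  0.02333343, -0.05754274]), 'finger_force': 0.0, 'gripper_width': 85.36823074692171}
side 47.35006133179359 258.4568716109256 192.88931748798933 -0.1588976119403186 [405. 690. 908.] [[-0.96, -0.28, 0.01], [-0.21, 0.72, -0.67], [0.18, -0.64, -0.75]]
top 55.31096568711059 256.17861177110035 185.71289358474726 0.027692460205059152 [ 551.    6. 1059.] [[0.01, -1.0, -0.01], [-1.0, -0.01, -0.06], [0.06, 0.02, -1.0]]
```

View pics/side1.png

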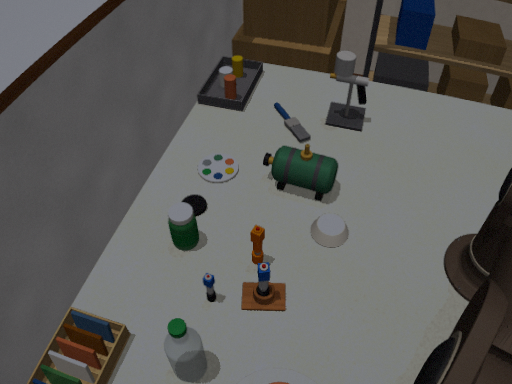

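View pics/top1.png

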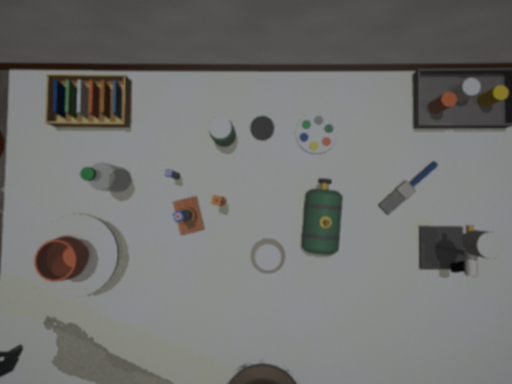

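The side view shows the holder board at (264,296) with the large blue gauge in it. The orange decoy is at (258,245) and the small blue one at (210,285). The tank is at (305,168) with its brass stem at (307,150). In the top view the gauge is at (183,216), the orange decoy at (219,201), the tank at (322,222) and the stem at (326,222).

Run:
```python
from h import *
for n,boxes in (("side",dict(gauge=(250,255,285,300),stem=(298,140,316,162),board=(238,278,290,312),org=(246,222,270,268))),("top",dict(gauge=(165,200,205,230),stem=(315,212,337,232),board=(168,192,210,240),org=(208,192,230,210)))):
    im=get(n); P,c,D=pts(im); hsv=cv2.cvtColor(im["img"],cv2.COLOR_RGB2HSV)
    H,S,V=[hsv[...,i].astype(int) for i in range(3)]
    for k,(x0,y0,x1,y1) in boxes.items():
        m=np.zeros(H.shape,bool); m[y0:y1,x0:x1]=1
        if k=="gauge": m&=(H>100)&(H<130)&(S>110)
        elif k=="stem": m&=(H>12)&(H<30)&(S>90)
        elif k=="board": m&=((H<15)&(S>90)&(P[...,2]<25)&(P[...,2]>-10))
        else: m&=(H<15)&(S>130)&(P[...,2]>20)
        ys,xs=np.where(m); Q=P[m]
        print(n,k,m.sum(),"px",xs.mean().round(1),ys.mean().round(1),"med",np.median(Q,0).round(1),"lo",np.percentile(Q,3,0).round(),"hi",np.percentile(Q,97,0).round())
        if k=="board":
            r=cv2.minAreaRect(Q[:,:2].astype(np.float32)); print(r)
    # surface check + tank axis
    g=(H>50)&(H<90)&(S>80)&(P[...,2]>60)&(P[...,2]<125)
    cc=cv2.connectedComponentsWithStats(g.astype(np.uint8))
    i=1+np.argmax(cc[2][1:,4]); Q=P[cc[1]==i]; print("tank",len(Q),cv2.minAreaRect(Q[:,:2].astype(np.float32)),np.percentile(Q[:,2],98))
```

```text
side gauge 160 px 263.4 273.6 med [523.1 226.9 123. ] lo [512. 206.  83.] hi [537. 232. 132.]
side stem 129 px 306.2 153.1 med [ 512.3 -150.   122.3] lo [ 499. -168.  110.] hi [ 526. -141.  151.]
side board 833 px 263.3 298.3 med [516.  229.6   8.5] lo [476. 179.   5.] hi [572. 255.  20.]
((524.2620849609375, 216.9364013671875), (98.73686218261719, 71.12496948242188), 14.423141479492188)
side org 276 px 257.4 244.7 med [563.7 130.8  85.8] lo [528. 118.  23.] hi [578. 215. 136.]
tank 667 ((513.9171752929688, -144.61138916015625), (80.33993530273438, 66.64824676513672), 84.78913879394531) 113.58875243579251
top gauge 13 px 182.5 215.8 med [522.  205.8 129.2] lo [517. 202. 125.] hi [535. 212. 132.]
top stem 126 px 324.8 221.9 med [ 512.  -153.   121.3] lo [ 499. -168.  113.] hi [ 525. -142.  152.]
top board 502 px 189.4 215.4 med [521.2 209.9   7.7] lo [478. 181.   4.] hi [570. 252.  14.]
((523.5731201171875, 216.16387939453125), (94.82349395751953, 65.5521240234375), 14.351058959960938)
top org 32 px 218.1 200.4 med [565.4 119.2 123.8] lo [555. 103.  34.] hi [571. 127. 195.]
tank 312 ((511.391845703125, -157.5633544921875), (67.2615737915039, 60.943992614746094), 81.69252014160156) 112.54644664832578
```

Call:
step_arm --pt "0 0 0 -50 0 0 0" --pt "0 0 0 -90 0 0 0" --pt "0 -50 -27 -90 0 0 0" --pt "0 -100 -54 -90 0 0 0" --pt "0 -150 -82 -90 0 0 0" --pt "0 -200 -110 -90 0 0 0" --pt "0 -250 -137 -80 0 0 0" --pt "0 -300 -164 -70 0 0 0" --pt "0 -350 -192 -60 0 0 0" --pt "0 -385 -211 -50 0 0 0" --pt "0 -385 -211 -50 0 0 0"

```text
clock: 1.58
tcp_pos: [524.1, 211.4, 294.4]
tcp_rot: [-0.0, 0.217, 0.976, -0.001]
force: [-0.1, -0.2, -0.8]
gripper_width: 85.0
finger_force: 0.0
```

Run:
```python
from h import *
im=get("wrist"); save(im,"pics/w1.png"); print(im["tool_from_camera"],im["vfov"],im["p"],im["q"])
P,c,D=pts(im); hsv=cv2.cvtColor(im["img"],cv2.COLOR_RGB2HSV).astype(int)
H,S,V=hsv[...,0],hsv[...,1],hsv[...,2]
m=(H>100)&(H<130)&(S>110)&(P[...,2]>60)
n,l,st,ce=cv2.connectedComponentsWithStats(m.astype(np.uint8))
for i in range(1,n):
    if st[i,4]>60:
        Q=P[l==i]; t=Q[Q[:,2]>np.percentile(Q[:,2],97)-6]
        print(st[i],np.median(Q,0).round(1),np.percentile(Q,[2,98],0).round(1).tolist(),cv2.minAreaRect(t[:,:2].astype(np.float32)),len(t))
```

```text
[[ 1.06353081e-04 -9.48748929e-01 -3.16030787e-01  8.17905693e+01]
 [ 9.99999739e-01 -1.24943817e-04  7.11618536e-04 -1.27500577e+00]
 [-7.14633416e-04 -3.16030781e-01  9.48748668e-01 -1.28363934e+02]
 [ 0.00000000e+00  0.00000000e+00  0.00000000e+00  1.00000000e+00]] 66.94838324947695 [524.11839249 211.44225087 294.36943579] [-1.33448078e-04  2.16769140e-01  9.76222223e-01 -1.13745607e-03]
[252 155  29  35 363] [516.9 219.3 128.9] [[509.6, 203.2, 101.1], [536.6, 229.7, 131.1]] ((497.1837158203125, 232.92015075683594), (29.23941993713379, 93.88325500488281), 58.26034164428711) 236
[318 220  17  22 170] [629.3 251.1  87.3] [[627.3, 242.4, 68.4], [641.9, 259.8, 94.9]] ((546.8204345703125, 252.67503356933594), (18.1004581451416, 194.23294067382812), 89.08257293701172) 77
[459 274  16  38 237] [825.4 407.   74.4] [[543.0, 281.5, 60.8], [856.3, 411.2, 343.2]] ((543.1284790039062, 281.73626708984375), (2.7718119621276855, 1.2145411968231201), 31.632122039794922) 16
```

View pics/w1.png

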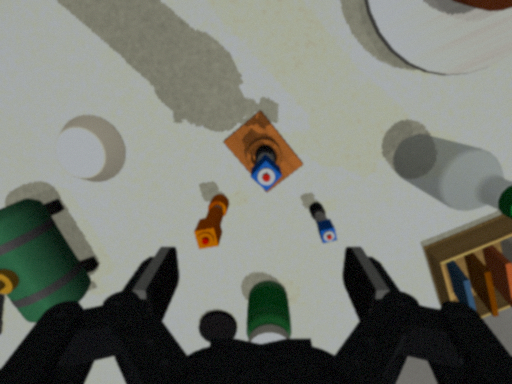

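The wrist view shows the blue gauge in its holder at (266,177). The orange decoy is at (208,230), the small blue one at (325,230) and the tank at the left edge.

Run:
```python
from h import *
im=get("wrist"); P,c,D=pts(im); hsv=cv2.cvtColor(im["img"],cv2.COLOR_RGB2HSV).astype(int)
H,S=hsv[...,0],hsv[...,1]
cr=im["img"][125:205,220:310]; cv2.imwrite("pics/w2.png",cv2.resize(cr,None,fx=6,fy=6,interpolation=cv2.INTER_CUBIC)[...,::-1])
B=np.zeros(H.shape,bool); B[160:200,245:290]=1
red=B&((H<10)|(H>170))&(S>110)
def ray(m,z):
    d=D[m]; return c+d*((z-c[2])/d[:,2])[:,None]
print("knob",red.sum(),ray(red,137).mean(0).round(1))
top=B&(P[...,2]>126)&(P[...,2]<140)&(np.hypot(P[...,0]-518,P[...,1]-217)<25)
for z in (130,133):
    q=ray(top,z); r=cv2.minAreaRect(q[:,:2].astype(np.float32)); print(z,top.sum(),q.mean(0),r)
px=np.argwhere(top)[:,::-1].astype(np.float32); print(cv2.minAreaRect(px))
# holder from wrist
m=(H<18)&(S>100)&(P[...,2]>2)&(P[...,2]<13); m[:105]=0;m[195:]=0;m[:,:215]=0;m[:,310:]=0
print("board",cv2.minAreaRect(P[m][:,:2].astype(np.float32)))
```

```text
knob 58 [521.6 218.  137. ]
130 525 [524.21393657 216.26630429 130.        ] ((524.255859375, 216.08242797851562), (24.237781524658203, 24.29217529296875), 21.82011604309082)
133 525 [523.43877237 216.58397628 133.        ] ((523.480224609375, 216.4019775390625), (23.989778518676758, 24.043672561645508), 21.819971084594727)
((263.7500305175781, 177.25001525878906), (22.62741470336914, 23.33452033996582), 45.0)
board ((522.878173828125, 214.73629760742188), (98.33583068847656, 68.71278381347656), 14.275113105773926)
```

View pics/w2.png

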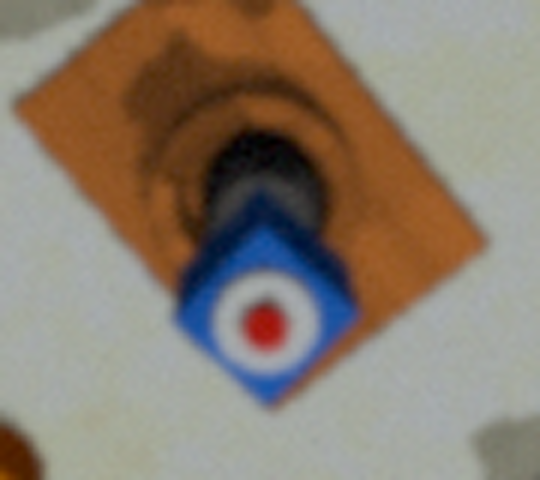

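The crop shows the grip's top face as a diamond centred at about (266,317) in crop pixels, so its sides are at about 22° in world. Turn the tool to match and go lower.

Call:
step_arm --pt "0 1 1 20 0 0 0.15" --pt "0 2 2 40 0 0 0.3" --pt "0 2.7 4.3 60 0 0 0.45" --pt "0 2.7 4.3 80 0 0 0.6" --pt "0 2.7 4.3 80 0 0 0.75" --pt "0 2.7 4.3 80 0 0 0.75" --pt "0 2.7 4.3 80 0 0 0.75"

```text
clock: 2.55
tcp_pos: [521.8, 221.6, 215.7]
tcp_rot: [-0.0, 0.555, 0.832, 0.0]
force: [-0.7, 0.3, -1.1]
gripper_width: 84.8
finger_force: 0.0
```

Run:
```python
from h import *
im=get("wrist"); P,c,D=pts(im); hsv=cv2.cvtColor(im["img"],cv2.COLOR_RGB2HSV).astype(int)
print(im["p"],im["q"],env.state()["joint_pos"].round(2))
H,S=hsv[...,0],hsv[...,1]
near=(np.hypot(P[...,0]-523,P[...,1]-217)<28)&(P[...,2]>100)&(P[...,2]<145)
red=near&((H<10)|(H>170))&(S>110)
def ray(m,z):
    d=D[m]; return c+d*((z-c[2])/d[:,2])[:,None]
print("knob",red.sum(),ray(red,137).mean(0).round(1))
top=near&(P[...,2]>127.5)
z=130
q=ray(top,z); print(z,top.sum(),q.mean(0),cv2.minAreaRect(q[:,:2].astype(np.float32)),np.median(P[top][:,2]))
ys,xs=np.where(near); print(xs.min(),xs.max(),ys.min(),ys.max())
save(im,"pics/w3.png")
```

```text
[521.78975095 221.58287475 215.7218746 ] [-5.54446859e-06  5.54643256e-01  8.32088136e-01  4.38730689e-04] [-0.74  0.35  0.33  1.79 -0.13  1.02  0.03]
knob 79 [524.4 216.6 137. ]
130 848 [524.61093575 216.49671858 130.        ] ((524.68359375, 216.55624389648438), (23.39686393737793, 24.689414978027344), 21.84625244140625) 130.5754697036237
248 277 185 224
```

View pics/w3.png

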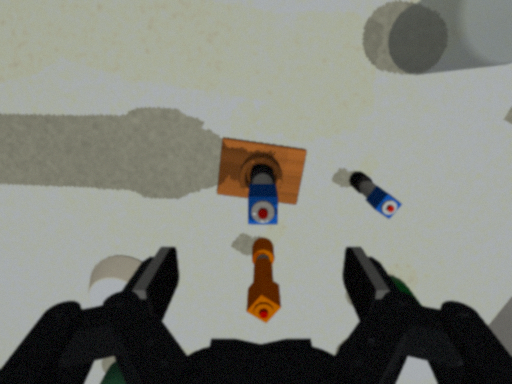

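The gauge is at (263,205) and is now square to the image and between the fingers; the orange decoy at (263,290) is clear. Descend and grip.

Call:
step_arm --pt "0 -5.7 0.5 10 0 0 0.013" --pt "0 -5.7 0.5 45 0 0 0.013" --pt "0 -5.7 0.5 80 0 0 0.013" --pt "0 -5.7 0.5 100 0 0 0.013" --pt "0 -5.7 0.5 107 0 0 0.013" --pt "0 -5.7 0.5 107 0 0 0.013" --pt "120 -5.7 0.5 107 0 0 0.013" --pt "160 -5.7 0.5 107 0 0 0.013" --pt "255 -5.7 0.5 107 0 0 0.013" --pt "255 -5.7 0.5 107 0 0 0.013" --pt "255 -5.7 0.5 107 0 0 0.013" --pt "255 -5.7 0.5 107 0 0 0.013"

```text
clock: 4.1
tcp_pos: [525.0, 215.6, 108.6]
tcp_rot: [0.0, 0.562, 0.827, 0.0]
force: [0.1, 0.6, 2.6]
gripper_width: 23.4
finger_force: 61.4
```

Run:
```python
from h import *
s=env.state(); print(s["tcp_pos"],s["force"],s["gripper_width"],s["finger_force"])
```

```text
[524.98550414 215.60322265 108.60338736] [0.07635601 0.60039238 2.60652968] 23.436838633204697 61.40210151672363
```

Call:
step_arm --pt "255 0 0 -10 0 0 0" --pt "255 0 0 -45 0 0 0" --pt "255 0 0 -90 0 0 0" --pt "255 0 0 -135 0 0 0" --pt "255 -20 -4 -175 0 0 0" --pt "255 -60 -13 -181 0 0 0" --pt "255 -105 -23 -181 0 0 0" --pt "255 -150 -33 -181 0 0 0" --pt "255 -195 -42 -181 0 0 0" --pt "255 -240 -52 -181 0 0 0" --pt "255 -285 -62 -181 0 0 0" --pt "255 -325 -71 -181 0 0 0" --pt "255 -350 -76 -181 0 0 0" --pt "255 -356 -78 -181 0 0 0" --pt "255 -356 -78 -181 0 0 0" --pt "255 -356 -78 -181 0 0 0"

```text
clock: 6.1
tcp_pos: [583.2, -142.7, 289.2]
tcp_rot: [-0.0, 0.561, 0.828, 0.0]
force: [-0.7, 0.8, -0.7]
gripper_width: 23.4
finger_force: 60.8
```

Run:
```python
from h import *
im=get("wrist"); P,c,D=pts(im); save(im,"pics/w4.png")
s=env.state();print(im["p"],im["q"],s["force"],s["gripper_width"])
hsv=cv2.cvtColor(im["img"],cv2.COLOR_RGB2HSV).astype(int); H,S=hsv[...,0],hsv[...,1]
near=(np.hypot(P[...,0]-512,P[...,1]+153)<22)&(P[...,2]>119)&(P[...,2]<180)
z=P[near][:,2]; print(near.sum(),np.histogram(z,bins=np.arange(118,182,2))[0].tolist())
ys,xs=np.where(near);print(xs.min(),xs.max(),ys.min(),ys.max())
zt=np.percentile(z,99)
up=near&(P[...,2]>140)
print("up",np.median(P[up],0),np.percentile(P[up],[5,95],0))
print("top",zt,P[near&(P[...,2]>zt-3)].mean(0))
u,v=int(np.mean(xs)),int(np.mean(ys))
cv2.imwrite("pics/w5.png",cv2.resize(im["img"][v-40:v+40,u-50:u+50],None,fx=6,fy=6,interpolation=cv2.INTER_CUBIC)[...,::-1]); print(u,v)
```

```text
[ 583.23915467 -142.67763289  289.20753893] [-3.81299220e-04  5.61263168e-01  8.27637259e-01  2.80500491e-04] [ 0.5832118   0.21283727 -1.8857867 ] 23.298672562320927
725 [12, 333, 145, 8, 11, 3, 12, 9, 9, 8, 11, 13, 25, 14, 17, 23, 70, 2, 0, 0, 0, 0, 0, 0, 0, 0, 0, 0, 0, 0, 0]
178 208 149 178
up [ 512.17922562 -156.14902193  148.92703651] [[ 507.39141094 -161.75111385  141.41486599]
 [ 517.72498725 -151.53865829  151.70727925]]
top 151.74680666880585 [ 512.34718369 -156.83552712  150.7850107 ]
193 163
```

View pics/w4.png

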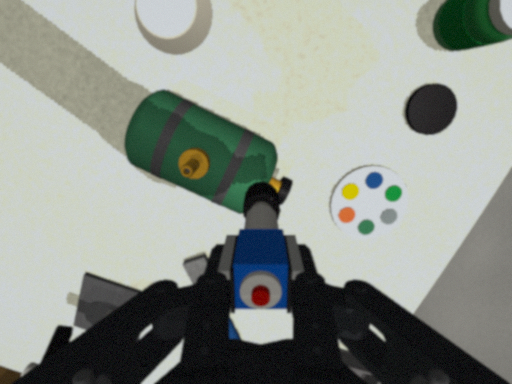

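View pics/w5.png

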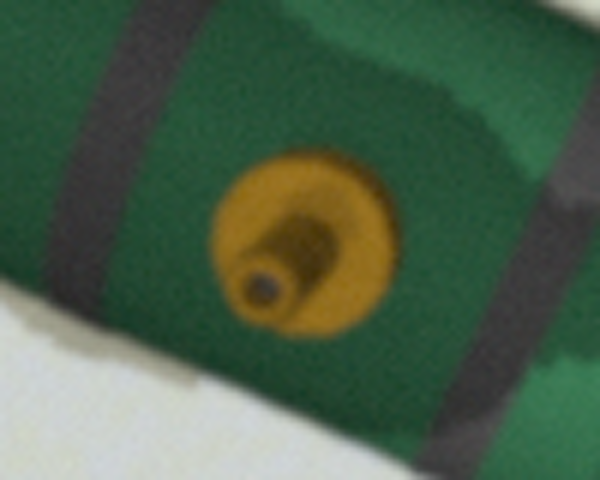

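The valve stem is at (187,171), with its boss at (194,163). The gauge hangs upright in the hand, with the knob at (260,295) and the chuck at (262,195). Cast rays for the stem top, boss and knob.

Run:
```python
from h import *
im=get("wrist"); P,c,D=pts(im); s=im["p"]
hsv=cv2.cvtColor(im["img"],cv2.COLOR_RGB2HSV).astype(int); H,S,V=[hsv[...,i] for i in range(3)]
q=im["q"];A=Ro.from_quat([q[1],q[2],q[3],q[0]]).as_matrix()
def at(u,v,z):
    d=np.array([np.interp(0,[0],[0])]*3)
    d=cv2.remap(D.astype(np.float32),np.float32([[u]]),np.float32([[v]]),cv2.INTER_LINEAR)[0,0]
    return c+d*((z-c[2])/d[2])
print("tip",at(186.8,171,151),at(186.8,171,153)); 
m=(H>12)&(H<30)&(S>120)&(np.hypot(P[...,0]-512,P[...,1]+153)<22)&(abs(P[...,2]-122)<3)
d=D[m];Q=c+d*((122-c[2])/d[:,2])[:,None]; print("boss",cv2.minEnclosingCircle(Q[:,:2].astype(np.float32)))
lip=s[2]-100.6
r=((H<10)|(H>170))&(S>120); r[:270]=0;r[320:]=0;r[:,:240]=0;r[:,285:]=0
ys,xs=np.where(r); k=at(xs.mean(),ys.mean(),lip+129); print("knob px",xs.mean(),ys.mean(),k,"tool",A.T@(k-s))
# chuck: dark pixels near column, tool frame points
T=(P-s)@A
ch=(abs(T[...,0])<30)&(abs(T[...,1])<25)&(T[...,2]>60)&(T[...,2]<110)
ys,xs=np.where(ch); print("chuck",ch.sum(),xs.min(),xs.max(),ys.min(),ys.max(),np.percentile(T[ch],[2,50,98],0).round(1).tolist())
ne=(abs(T[...,0])<25)&(abs(T[...,1])<25)&(T[...,2]>18)&(T[...,2]<54); print("barrel",np.percentile(T[ne],[2,50,98],0).round(1).tolist())
```

```text
tip [ 512.66753378 -157.296269    151.        ] [ 512.9647228  -156.62794465  153.        ]
boss ((512.4136962890625, -156.94558715820312), 16.169179916381836)
knob px 260.1408934707904 295.49828178694156 [ 581.35204886 -141.35385059  317.64977416] tool [  2.00392536  -1.27520108 -28.39849343]
chuck 836 243 280 181 218 [[-2.3, -13.5, 64.5], [9.9, -0.7, 68.5], [14.1, 12.3, 97.5]]
barrel [[3.0, -10.5, 19.4], [9.9, -0.8, 35.7], [11.3, 8.9, 53.3]]
```

Call:
step_arm --pt "255 4 -23 0 0 0 0" --pt "255 9 -50 5 0 0 0" --pt "255 12.3 -70 12 0 0 0" --pt "255 12.3 -70 22 0 0 0" --pt "255 12.3 -70 22 0 0 0" --pt "255 12.3 -70 22 0 0 0"

```text
clock: 6.95
tcp_pos: [514.5, -158.2, 267.3]
tcp_rot: [0.0, 0.562, 0.827, -0.0]
force: [0.1, -0.0, -0.2]
gripper_width: 23.1
finger_force: 60.6
```

Run:
```python
from h import *
s=env.state();print(s["tcp_pos"],s["tcp_rot"],s["force"],s["torque"])
im=get("side"); P,c,D=pts(im); 
hsv=cv2.cvtColor(im["img"],cv2.COLOR_RGB2HSV).astype(int); H,S,V=[hsv[...,i] for i in range(3)]
near=(np.hypot(P[...,0]-512,P[...,1]+155)<30)
for a,b in ((123,130),(130,140),(140,150),(168,180),(180,196),(211,222),(222,240),(240,250)):
    m=near&(P[...,2]>a)&(P[...,2]<b); Q=P[m]; ys,xs=np.where(m)
    if len(Q)>3: print(a,b,len(Q),"u",xs.min(),xs.max(),xs.mean().round(1),"v",ys.min(),ys.max(),"x",np.percentile(Q[:,0],[3,50,97]).round(1),"y",np.percentile(Q[:,1],[3,50,97]).round(1))
cv2.imwrite("pics/s2.png",cv2.resize(im["img"][80:190,250:370],None,fx=5,fy=5,interpolation=cv2.INTER_CUBIC)[...,::-1])
```

```text
[ 514.48573031 -158.17497237  267.31355998] [ 1.25673324e-04  5.61622798e-01  8.27393386e-01 -4.52956397e-05] [ 0.11842153 -0.03783804 -0.23961169] [-0.00610608  0.00969188 -0.01121116]
123 130 20 u 301 312 306.2 v 151 156 x [498.2 511.9 523.8] y [-157.8 -149.6 -141.3]
130 140 16 u 305 309 306.9 v 149 152 x [506.4 511.1 516.7] y [-155.6 -150.8 -148.8]
140 150 18 u 305 309 306.9 v 144 149 x [507.3 513.  517.6] y [-162.1 -151.1 -146.6]
168 180 40 u 302 313 307.3 v 137 143 x [501.  512.4 526.1] y [-158.5 -144.8 -141.6]
180 196 54 u 303 313 307.6 v 132 140 x [500.9 512.7 526.1] y [-152.9 -144.6 -140.3]
211 222 25 u 305 313 308.9 v 124 128 x [503.4 512.2 523.4] y [-153.7 -148.7 -145. ]
222 240 50 u 305 314 309.5 v 119 126 x [503.  512.5 522.2] y [-153.7 -148.2 -143.3]
240 250 28 u 306 314 309.9 v 115 120 x [503.5 512.1 523.5] y [-154.  -148.1 -144.2]
```

View pics/s2.png

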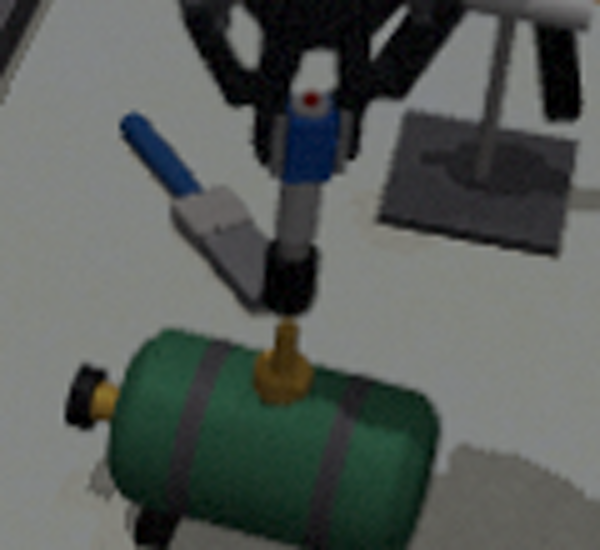

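The gauge hangs straight over the stem: the chuck is at crop (291,280), the stem at (287,340), and the gauge axis runs into it. Descend gently.

Call:
step_arm --pt "255 0 0 6 0 0 0" --pt "255 0 0 12 0 0 0" --pt "255 0 0 15 0 0 0" --pt "255 0 0 18 0 0 0" --pt "255 0 0 20 0 0 0" --pt "255 0 0 20 0 0 0"

```text
clock: 7.75
tcp_pos: [513.5, -158.5, 247.1]
tcp_rot: [-0.0, 0.562, 0.827, -0.0]
force: [-0.8, 0.5, -1.2]
gripper_width: 23.5
finger_force: 60.8
```

Call:
step_arm --pt "255 0 0 3 0 0 0" --pt "255 0 0 6 0 0 0" --pt "255 0 0 9 0 0 0" --pt "255 0 0 12 0 0 0" --pt "255 0 0 14 0 0 0" --pt "255 0 0 14 0 0 0"

```text
clock: 8.5
tcp_pos: [513.5, -158.5, 233.1]
tcp_rot: [-0.0, 0.562, 0.827, -0.0]
force: [-0.6, 1.9, -1.2]
gripper_width: 23.1
finger_force: 60.9
```

Call:
step_arm --pt "255 0.6 0.3 1 0 0 0" --pt "255 0.6 0.3 3 0 0 0" --pt "255 0.6 0.3 5 0 0 0" --pt "255 0.6 0.3 6 0 0 0" --pt "255 0.6 0.3 6 0 0 0"

```text
clock: 9.12
tcp_pos: [513.7, -158.2, 227.4]
tcp_rot: [0.0, 0.562, 0.827, -0.0]
force: [-2.8, -0.2, 4.2]
gripper_width: 23.1
finger_force: 61.5
```

Call:
step_arm --pt "255 0.1 -0.4 1 0 0 0" --pt "255 0.1 -0.4 2 0 0 0" --pt "255 0.1 -0.4 2 0 0 0"

```text
clock: 9.5
tcp_pos: [513.6, -158.2, 225.7]
tcp_rot: [0.0, 0.562, 0.827, 0.0]
force: [-3.1, 0.1, 6.5]
gripper_width: 23.4
finger_force: 61.7
```

Call:
step_arm --pt "255 0.1 -0.4 1 0 0 0" --pt "255 0.1 -0.4 2 0 0 0" --pt "255 0.1 -0.4 2 0 0 0"

```text
clock: 9.88
tcp_pos: [513.5, -158.3, 224.1]
tcp_rot: [0.001, 0.562, 0.827, 0.0]
force: [-2.5, 0.1, 9.0]
gripper_width: 22.9
finger_force: 62.0
```

Call:
step_arm --pt "255 0.1 -0.3 1 0 0 0" --pt "255 0.1 -0.3 1.5 0 0 0" --pt "255 0.1 -0.3 1.5 0 0 0" --pt "255 0.1 -0.3 1.5 0 0 0" --pt "255 0.1 -0.3 1.5 0 0 0" --pt "255 0.1 -0.3 1.5 0 0 0" --pt "255 0.1 -0.3 1.5 0 0 0" --pt "255 0.1 -0.3 1.5 0 0 0" --pt "255 0.1 -0.3 1.5 0 0 0" --pt "255 0.1 -0.3 1.5 0 0 0" --pt "255 0.1 -0.3 1.5 0 0 0" --pt "255 0.1 -0.3 1.5 0 0 0"

```text
clock: 11.38
tcp_pos: [513.5, -158.3, 222.9]
tcp_rot: [0.001, 0.562, 0.827, 0.001]
force: [-3.3, 0.8, 9.8]
gripper_width: 23.6
finger_force: 62.2
```

Run:
```python
from h import *
im=get("wrist"); P,c,D=pts(im); s=im["p"]; q=im["q"];A=Ro.from_quat([q[1],q[2],q[3],q[0]]).as_matrix(); T=(P-s)@A
hsv=cv2.cvtColor(im["img"],cv2.COLOR_RGB2HSV).astype(int); H,S,V=[hsv[...,i] for i in range(3)]
r=((H<10)|(H>170))&(S>120); r[:250]=0;r[360:]=0;r[:,:230]=0;r[:,295:]=0
ys,xs=np.where(r); print("knob px",r.sum(),xs.mean(),ys.mean(),np.percentile(T[r],[10,50,90],0).round(1).tolist())
top=(abs(T[...,0])<14)&(abs(T[...,1])<14)&(T[...,2]>-32)&(T[...,2]<-10); print(np.median(T[top][:,2]))
cv2.imwrite("pics/w6.png",cv2.resize(im["img"][170:340,200:325],None,fx=4,fy=3.5)[:590,...,::-1])
print(env.state()["force"])
```

```text
knob px 413 259.8861985472155 314.6489104116223 [[-1.9, -4.0, -41.0], [2.1, -1.3, -40.2], [3.9, 1.0, -32.4]]
-21.54025088545034
[-3.10644309  0.63843389 10.74107129]
```

View pics/w6.png

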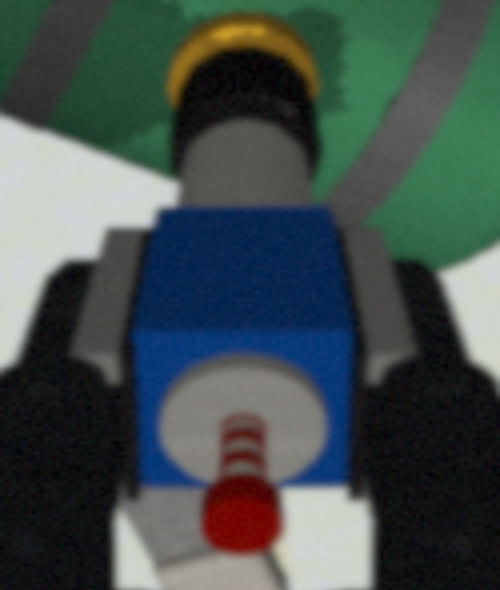

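The rod with its red knob at crop (242,490) is now out by about 12 mm, and the chuck is seated over the stem. Press 1 mm more, hold, then lift straight off.

Call:
step_arm --pt "255 0 0 1 0 0 0" --pt "255 0 0 1 0 0 0" --pt "255 0 0 1 0 0 0" --pt "255 0 0 1 0 0 0" --pt "255 0 0 1 0 0 0" --pt "255 0 0 1 0 0 0" --pt "255 0 0 1 0 0 0"

```text
clock: 12.3
tcp_pos: [513.5, -158.3, 222.0]
tcp_rot: [0.001, 0.562, 0.827, 0.001]
force: [-4.0, 0.5, 11.3]
gripper_width: 23.5
finger_force: 62.4
```

Call:
step_arm --pt "255 0 0 -6 0 0 0" --pt "255 0 0 -14 0 0 0" --pt "255 0 0 -26 0 0 0" --pt "255 0 0 -45 0 0 0" --pt "255 0 0 -70 0 0 0" --pt "255 12 5 -85 0 0 0" --pt "255 45 20 -88 0 0 0" --pt "255 90 39 -88 0 0 0" --pt "255 135 59 -88 0 0 0" --pt "255 180 78 -88 0 0 0" --pt "255 225 98 -88 0 0 0" --pt "255 270 117 -88 0 0 0" --pt "255 310 135 -80 0 0 0" --pt "255 335 146 -50 0 0 0" --pt "255 343 149 -10 0 0 0" --pt "255 343 149 30 0 0 0" --pt "255 343 149 60 0 0 0" --pt "255 343 149 68 0 0 0" --pt "255 343 149 68 0 0 0"

```text
clock: 14.68
tcp_pos: [524.7, 216.1, 153.0]
tcp_rot: [-0.0, 0.562, 0.827, -0.0]
force: [0.1, 0.6, -1.0]
gripper_width: 23.3
finger_force: 60.5
```

Run:
```python
from h import *
im=get("wrist"); P,c,D=pts(im); s=im["p"]; q=im["q"];A=Ro.from_quat([q[1],q[2],q[3],q[0]]).as_matrix(); T=(P-s)@A
print(s,q,env.state()["force"])
hsv=cv2.cvtColor(im["img"],cv2.COLOR_RGB2HSV).astype(int); H,S,V=[hsv[...,i] for i in range(3)]
m=(H<18)&(S>100)&(P[...,2]>2)&(P[...,2]<13)&(np.hypot(P[...,0]-524,P[...,1]-216)<70)
print("board",m.sum(),cv2.minAreaRect(P[m][:,:2].astype(np.float32)))
d=np.array([525,215.6])-s[:2]; print("to go tool",A.T@np.array([*d,0]))
```

```text
[524.6921063  216.13424446 153.03751748] [-8.98168619e-05  5.61901553e-01  8.27204104e-01 -8.39852969e-05] [-0.15090875 -0.17975425 -2.12640118]
board 4556 ((523.1898803710938, 215.19088745117188), (98.4404296875, 68.8259506225586), 14.121459007263184)
to go tool [-6.10110501e-01  8.93355900e-02 -5.45046285e-05]
```

Call:
step_arm --pt "255 -0.5 0 10 0 0 0" --pt "255 -0.5 0 20 0 0 0" --pt "255 -0.5 0 30 0 0 0" --pt "255 -0.5 0 38 0 0 0" --pt "255 -0.5 0 41 0 0 0" --pt "255 -0.5 0 42.5 0 0 0" --pt "255 -0.5 0 42.5 0 0 0"

```text
clock: 15.6
tcp_pos: [525.1, 215.2, 110.4]
tcp_rot: [0.0, 0.562, 0.827, 0.0]
force: [0.3, 1.1, -1.7]
gripper_width: 22.9
finger_force: 60.7
```

Call:
step_arm --pt "255 0 0 1 0 0 0" --pt "255 0 0 1.8 0 0 0" --pt "255 0 0 1.8 0 0 0"

```text
clock: 15.98
tcp_pos: [525.2, 215.2, 108.8]
tcp_rot: [0.0, 0.562, 0.827, 0.0]
force: [-0.7, -1.1, 1.3]
gripper_width: 23.1
finger_force: 61.1
```

Contact with the floor (+2 N). Open gently and rise.

Call:
step_arm --pt "160 0 0 0 0 0 0" --pt "130 0 0 0 0 0 0" --pt "90 0 0 0 0 0 0" --pt "40 0 0 0 0 0 0" --pt "0 0 0 0 0 0 0" --pt "0 0 0 0 0 0 0" --pt "0 0 0 0 0 0 0" --pt "0 0 0 -10 0 0 0" --pt "0 0 0 -35 0 0 0" --pt "0 0 0 -70 0 0 0" --pt "0 0 0 -110 0 0 0" --pt "0 0 0 -140 0 0 0" --pt "0 0 0 -140 0 0 0" --pt "0 0 0 -140 0 0 0"

```text
clock: 17.73
tcp_pos: [524.6, 215.1, 248.3]
tcp_rot: [-0.0, 0.562, 0.827, -0.0]
force: [0.3, -0.1, -0.4]
gripper_width: 85.3
finger_force: 0.0
```

Run:
```python
from h import *
im=get("wrist"); P,c,D=pts(im); save(im,"pics/w7.png")
print(im["p"],env.state()["gripper_width"])
near=(np.hypot(P[...,0]-524,P[...,1]-216)<30)
for a,b in ((60,90),(97,126),(127,134),(140,160)):
    m=near&(P[...,2]>a)&(P[...,2]<b); print(a,b,m.sum(),np.median(P[m],0).round(1))
hsv=cv2.cvtColor(im["img"],cv2.COLOR_RGB2HSV).astype(int)
r=near&((hsv[...,0]<10)|(hsv[...,0]>170))&(hsv[...,1]>120)&(P[...,2]>130); print("red",r.sum(),np.percentile(P[r],[10,50,90],0).round(1).tolist())
```

```text
[524.61321719 215.06908023 248.29285297] 85.22124952587257
60 90 88 [520.9 225.   72.2]
97 126 192 [520.4 226.4 112. ]
127 134 599 [523.  218.1 130.3]
140 160 77 [524.5 215.8 144.1]
red 227 [[502.7, 215.1, 144.0], [523.7, 222.9, 315.2], [536.1, 237.9, 327.2]]
```

View pics/w7.png

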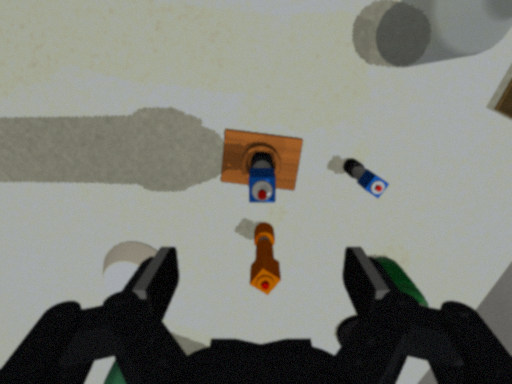

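The gauge stands upright in its holder at (262,180). Its knob is up at z≈144, where it was 137 before, and the hand is clear of everything.

```bash
python3 -c "
from cell import env
print(env.job_done())"
```

```text
the job is handed in; nothing more can be done
None
```

I pressed the gauge onto the valve stem for over a second at about 12 N, then stood it back upright in its holder. The rod is still out, roughly 10 mm by camera. The job is handed in; no verdict came back.

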